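# Pair the measuring dippers on the balance bar

## Robot

A 6-joint arm with a two-finger parallel gripper is mounted at the origin on the work surface. World frame = base frame: x ahead of the robot, y to its left, z up, the work surface at z = 0. Lengths are in m, angles in rad, forces in N, time in s.
With the tool pointing down it reaches from about 0.325 to 0.85 m from the base axis. Payload 15.5 kg.
Tool frame: the origin (TCP) lies midway between the tips of the shut fingers; the grasp point (between the pads) lies 19 mm behind it (manip.pinch_z is the distance from the TCP to the grasp point, in m); z points along the fingers, x is the direction in which the jaws open and shut, and the axes are right-handed (so a half turn about z gives the same grasp; the last joint's range is limited). The gripper opens to 91 mm and grips with 3 to 60 N. Pads are 32 mm wide; open, the fingers measure 118 mm over their backs; the gripper's body (76 mm by 178 mm) begins 60 mm behind the grasp point.
Start: joints at [-1.321, 0.494, 1.345, -0, 1.302, -0.096], TCP at [0.212, -0.588, 0.214] pointing down, gripper open.
Joint ranges: [-2.91, 2.91], [-0.82, 2.16], [0.22, 2.67], [-1.22, 4.37], [0.12, 2.79], [-3.08, 3.08]. Speed limits (rad/s): [1.89, 1.89, 2.57, 3.01, 3.01, 3.01].

## Interface

Orientations are given as a rotation vector (axis times angle).
In Python, from cell import manip gives the robot as it stands.
- The arm moves only by the tool move_arm, never from a script. Its argument "plan" is text: rows parted by semicolons, each of 7 numbers parted by spaces: the shift along the world's x, y, z in m, then the turn, a rotation vector about the world's x, y, z in rad, then the finger opening in m, from 0 to 0.0912. In form: dx dy dz wx wy wz grip; .... A call has 1 to 20 rows; each row is the pose to reach, as a shift and turn from the pose commanded when the call began; what a row does not reach only later rows make up. A row lasts 1/10 s, in which the tool goes at most 50 mm and 8.59 degrees, less where a joint would pass 70% of its speed; a pose out of reach is approached as far as the arm can. A call with a gripper value outside its range is refused whole. The fingers move at their own pace and stop on an object; "newtons" is the grip in N (left out, the last holds). Time passes only in rows, so rows that repeat a pose let the fingers close. It gives the time, the measured TCP pose, the force and the opening at its end, in the units of the state.
- manip.state(): the state, without advancing time (a new reading comes with each control period).
- manip.snapshot(name): name is "side" or "top" or "wrist"; returns a dict with "image" (480x640x3 uint8, blue, green, red), "fov_y" (degrees; the focal length in pixels is half the picture's height over the tangent of half this angle, whatever the lens; pixels are square), "cx", "cy" (the principal point, pixels), "view" (4x4, takes a point from world to camera coordinates); the wrist camera has in their place "hand_eye" (4x4, takes a point from camera to tool coordinates, whose origin is the TCP and whose axes are the tool frame's). Camera axes: x right, y up, looking along -z (the intrinsics and any distortion apply to the point x, -y, -z); pixel columns grow to the right and rows downward; lengths in m; the calibration is good to about 2 mm. A picture is of the moment at which its call begins: read the wrist's pose just before it. There is no depth.
- manip.job_done(): hands the job in, once; it reports no verdict.
The state is a dict: "t": time; "qpos": joint angles; "joint_vel": joint speeds; "joint_torque": joint torques, N m; "eef_pos": TCP position; "orientation": TCP orientation; "force": force on the tool from outside, world axes, zero at the start; "torque": the same for the moment, N m; "gripper_width": opening from 0.0 (shut) to 1.0 (fully open).
Only numpy, scipy, OpenCV 4.12 (cv2) and the standard library are available. Lean on these libraries where they do the work, as an engineer would, in place of code of your own. Each camera call takes 0.05 s, during which the arm holds its last target.

## Task

One measuring dipper hangs on the left hook of the drying bar and pulls it down. Turn the carousel by its upright posts until the dipper of the same shape and size stands at the front opening of the wire guard, over the pointer, then lift it out there and hang it by its bail on the free right hook, so that the bar comes level. Leave the other dippers standing in the carousel, the first one on its hook, and the loose bottle cap between the carousel and the bar where it lies.

Things in the scene. Friction and masses are not known exactly. Their poses are not given: they have to be found in the camera images.
- guard: fixed grey foot of the carousel with its steel wire guard. Origin on the table on the turning axis; -x is the front, open above. The guard is a grid of bars at 205 mm height (45 mm apart) over the part with x above 42 mm, out to 185 mm from the axis, on four thin uprights; a dipper under it cannot be lifted out
- pointer (a point): tip of the flat dark steel pointer on the table, 22 mm wide, 4 mm high, that runs from the carousel's foot along the guard's -x to 205 mm from the axis and marks the middle of the front opening
- carousel: round brown wooden turntable, 336 mm across, free to turn about its z both ways past all pockets (friction 0.12 N m plus light drag, stays where left; jerks tip the dippers). Origin on the axis 20 mm over the table, deck 10 mm higher. Six pockets at 0, 60, .. 300 degrees from its x, centres 98 mm from the axis; walls 14 mm, fences 10 mm, hub 30 mm high. The pocket at 180 degrees is empty
- post (a point): top of one of six upright round steel posts to turn the carousel by, 16 mm thick, tops 137 mm above the table, 157 mm from the axis, at 30, 90, 150, 210, 270, 330 degrees from the carousel's x (between the pockets). This one is at 30 degrees
- dipper: the wanted dipper, in one of the carousel's rear pockets at the start, twin of the hanging one: round steel cup 52 mm across, 45 mm high, 120 g. Origin at the centre of the cup's underside, z up. Its wire bail lies in its y-z plane, at any angle to the pocket; a half turn makes no difference
- dipper_bail (a point): point under the middle of the top bar of the wanted dipper's bail, 96.5 mm above the cup's underside, that rests on the hook. The bail is a rigid arch of 7 mm round wire over the cup: level top bar 20 mm long in y, sloping down 15 mm on either side to legs 44 mm apart; free height above the rim about 50 mm
- dipper_tab (a point): centre of the grey grip tab on top of the wanted dipper's bail: 12 mm along x, 30 mm along y, 38 mm high, from 102 to 140 mm above the cup's underside; centre at 121 mm
- hung_dipper: the dipper that hangs on the left hook from the start, the twin of the wanted one in size, shape and mass; origin at the centre of the cup's underside
- hung_dipper_bail (a point): the bail point of the hanging dipper, as on the wanted one
- stand: fixed stand of the balance bar. Origin on the table under the bar's pivot; x points away from the robot side, y along the bar towards its left end. A steel drip tray (160 x 340 mm, 14 mm high) lies under the hooks; the dark upright, 245 mm high, stands 66 to 84 mm behind the pivot
- bar (a joint): tilt of the balance bar about the stand's x through the pivot, 225 mm above the table: 0 level, positive left end down, stops at -0.2 and 0.2 rad; starts on the left-down stop. A weak spring (0.25 N m/rad) centres it, so equal loads hang level. The bar is 250 mm long, 14 mm high, its front face 2 mm behind the pivot
- left_hook (a point): seat on top of the left hook, 110 mm to the left of the pivot; same shape as the right hook
- right_hook (a point): seat on top of the free right hook, 110 mm right and 30 mm in front of the pivot, 229 mm above the table when level, 22 mm more at the start. The hook is an 8 mm round rod from the bar along the stand's -x, its end turned up: tip 58 mm in front of the pivot, 10 mm above the seat. The bail passes over the tip and is lowered on the rod behind it; the bar sinks under it
- tall_dipper: another dipper in the carousel, to be left there: tall narrow round cup (42 mm across, 62 mm high), with the same bail and tab as the wanted one; origin at the centre of its underside
- square_dipper: another dipper in the carousel, to be left there: square cup (46 x 46 mm, 45 mm high), with the same bail and tab as the wanted one; origin at the centre of its underside
- small_dipper: another dipper in the carousel, to be left there: small round cup (40 mm across, 26 mm high), with the same bail and tab as the wanted one; origin at the centre of its underside
- wide_dipper: another dipper in the carousel, to be left there: wide shallow round cup (68 mm across, 24 mm high), with the same bail and tab as the wanted one; origin at the centre of its underside
- cap_a: white bottle cap, 42 mm across, 18 mm high, lying on the table between the carousel and the stand, on the robot's side; leave it there; origin at the centre of its underside

How it is judged:
On the way, in this order (a step that is already met when the one before it is completed fails the run):
1. the carousel is turned so that the wanted dipper stands at the front opening, still on the deck (x of dipper in the frame of guard below -0.07 m and y of dipper in the frame of guard between -0.035 and 0.035 m and height (world z) of dipper below 0.04 m and angular speed of carousel below 0.3 rad/s), for 0.2 s.
2. the wanted dipper is lifted out at the front opening (x of dipper in the frame of guard below -0.07 m and y of dipper in the frame of guard between -0.035 and 0.035 m and height (world z) of dipper above 0.046 m), for 0.05 s.
3. the wanted dipper hangs by its bail on the right hook (horizontal distance between dipper_bail and right_hook below 0.024 m and z of dipper_bail in the frame of right_hook between -0.01 and 0.012 m and angle between dipper's own z axis and vertical below 0.35 rad), for 0.2 s.
At the end, for the whole second after the job is handed in: The wanted dipper hangs by its bail on the right hook (bail point within 24 mm of the seat sideways, 10 mm below to 12 mm above it, upright within 0.35 rad), the first dipper still hangs on the left hook, the bar is level within 0.06 rad and both dippers are at rest (all of step 3 and horizontal distance between hung_dipper_bail and left_hook below 0.026 m and z of hung_dipper_bail in the frame of left_hook between -0.012 and 0.014 m and value of joint bar between -0.06 and 0.06 rad and linear speed of each of dipper, hung_dipper below 0.03 m/s); the robot touches nothing.
It fails at once if the first dipper is taken or knocked off the left hook (not (horizontal distance between hung_dipper_bail and left_hook below 0.026 m and z of hung_dipper_bail in the frame of left_hook between -0.012 and 0.014 m)).
It fails at once if another dipper is taken out of the carousel or tipped over (height (world z) of any of tall_dipper, square_dipper, small_dipper, wide_dipper above 0.06 m or angle between any of tall_dipper, square_dipper, small_dipper, wide_dipper's own z axis and vertical above 0.5 rad or horizontal distance between any of tall_dipper, square_dipper, small_dipper, wide_dipper and carousel above 0.15 m).
It fails at once if the bottle cap between carousel and stand is pushed away (by over 30 mm) or tipped (distance of cap_a from where it was at the start of the episode above 0.03 m or angle between cap_a's own z axis and vertical above 0.5 rad).
It also fails if it takes over 72 s, if anything falls off the work surface, if the arm or the gripper's body presses on something with over 40 N, if the wrist force passes 120 N, or if a joint passes its speed limit or range.

## Working session

There is one attempt and no reset: what is moved stays moved. The work goes in short steps, Python scripts to look and compute and a tool call to move; the robot and the scene stay as the last step left them, time stands still between calls to the robot, and variables do not carry over. Pictures are saved under pics/ and viewed, and the job is handed in when it is done.

Besides the shell and the picture viewer there is one more tool, called as name(argument=value, ...) on one line, values as JSON. move_arm: Moves the arm, as the interface text tells. Its arguments: {"type":"object","properties":{"plan":{"type":"string"},"newtons":{"type":"number"}},"required":["plan"]}

```bash
ls; mkdir -p pics; cat > h.py <<'E'
import numpy as np, cv2
from cell import manip
from scipy.spatial.transform import Rotation as R
def snap(n,fn=None):
    st=manip.state(); d=manip.snapshot(n)
    if 'hand_eye' in d:
        T=np.eye(4); T[:3,:3]=R.from_rotvec(st['orientation']).as_matrix(); T[:3,3]=st['eef_pos']
        d['c2w']=T@d['hand_eye']
    else: d['c2w']=np.linalg.inv(d['view'])
    if fn: cv2.imwrite('pics/'+fn,d['image'])
    d['f']=240/np.tan(np.radians(d['fov_y']/2))
    np.save('pics/'+(fn or n)+'.npy',{k:d[k] for k in d if k!='image'},allow_pickle=True)
    return d
def load(fn): return np.load('pics/'+fn+'.npy',allow_pickle=True).item()
def ray(d,u,v):
    if 'dist' in d and d['dist'] is not None: pass
    p=np.array([(u-d['cx'])/d['f'],-(v-d['cy'])/d['f'],-1.]); return d['c2w'][:3,3],d['c2w'][:3,:3]@p
def onz(d,u,v,z):
    o,r=ray(d,u,v); return o+r*(z-o[2])/r[2]
def proj(d,P):
    p=np.linalg.inv(d['c2w'])@np.append(P,1); return np.array([d['cx']+d['f']*p[0]/-p[2],d['cy']-d['f']*p[1]/-p[2]])
def tri(d1,p1,d2,p2):
    A=[];b=[]
    for d,p in((d1,p1),(d2,p2)):
        o,r=ray(d,*p); r=r/np.linalg.norm(r); M=np.eye(3)-np.outer(r,r); A.append(M); b.append(M@o)
    X=np.linalg.solve(sum(A),sum(b)); return X
E
python3 - <<'E'
from h import *
print(manip.state())
for n in('side','top','wrist'):
    d=snap(n,n+'0.png'); print(n,{k:(v if not hasattr(v,'shape') else v.round(4).tolist()) for k,v in d.items() if k!='image'})
E
```

```text
pics
{'t': 0.0, 'qpos': array([-1.32051281e+00,  4.94186876e-01,  1.34614871e+00, -3.44577988e-06,
        1.30246867e+00, -9.54876106e-02]), 'joint_vel': array([ 0.00022048,  0.00020152, -0.00079674,  0.00059773, -0.00015703,
       -0.00068013]), 'joint_torque': array([-5.96628539e-03, -8.78835940e+01, -3.81851971e+01,  7.01368600e-02,
        5.33947453e-02, -9.98220958e-05]), 'eef_pos': array([ 0.211741  , -0.58763563,  0.21333   ]), 'orientation': array([-2.56982804e+00,  1.80572755e+00,  1.44880220e-03]), 'force': array([-0.07700099, -0.04025604, -0.63161242]), 'torque': array([-0.03906487,  0.01641796,  0.02996363]), 'gripper_width': 1.004834773704543}
side {'fov_y': 42.658871335516224, 'cx': 324.2880725941549, 'cy': 240.79363307526486, 'view': [[-0.791, -0.6116, -0.0167, 0.4488], [0.3493, -0.4739, 0.8083, -0.3041], [-0.5022, 0.6336, 0.5885, -1.1715], [0.0, 0.0, 0.0, 1.0]], 'c2w': [[-0.791, 0.3493, -0.5022, -0.1272], [-0.6116, -0.4739, 0.6336, 0.8726], [-0.0167, 0.8083, 0.5885, 0.9427], [0.0, 0.0, 0.0, 1.0]], 'f': 614.635}
top {'fov_y': 43.42870034683623, 'cx': 321.1570759181891, 'cy': 235.47021143001547, 'view': [[-0.0732, -0.9973, -0.0054, 0.0743], [0.9738, -0.0727, 0.2153, -0.5793], [-0.2151, 0.0105, 0.9765, -1.0511], [0.0, 0.0, 0.0, 1.0]], 'c2w': [[-0.0732, 0.9738, -0.2151, 0.3435], [-0.9973, -0.0727, 0.0105, 0.043], [-0.0054, 0.2153, 0.9765, 1.1515], [0.0, 0.0, 0.0, 1.0]], 'f': 602.654}
wrist {'fov_y': 71.25847311165245, 'cx': 321.9581149178338, 'cy': 239.2101521718419, 'hand_eye': [[1.0, 0.0005, -0.0, -0.0007], [0.0005, -0.961, -0.2765, -0.0779], [-0.0002, 0.2765, -0.961, -0.1716], [0.0, 0.0, 0.0, 1.0]], 'c2w': [[0.3385, 0.9042, 0.2604, 0.2848], [-0.941, 0.3255, 0.0927, -0.5608], [-0.001, -0.2764, 0.961, 0.385], [0.0, 0.0, 0.0, 1.0]], 'f': 334.8673}
```

View pics/side0.png

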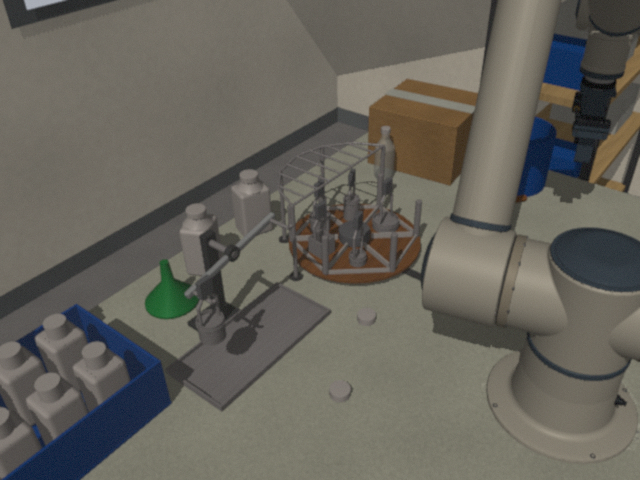

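View pics/top0.png

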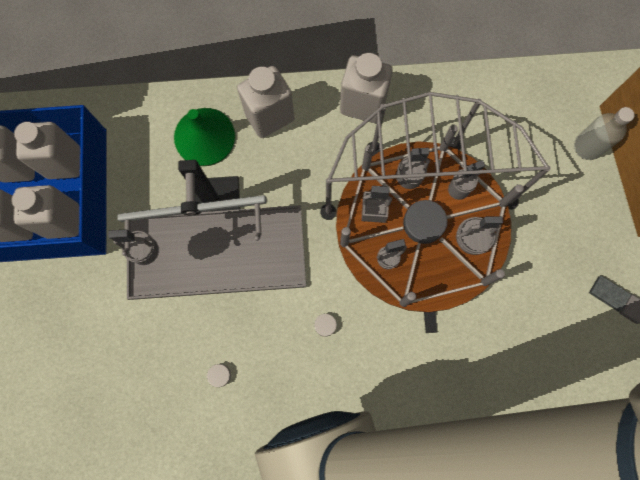

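View pics/wrist0.png

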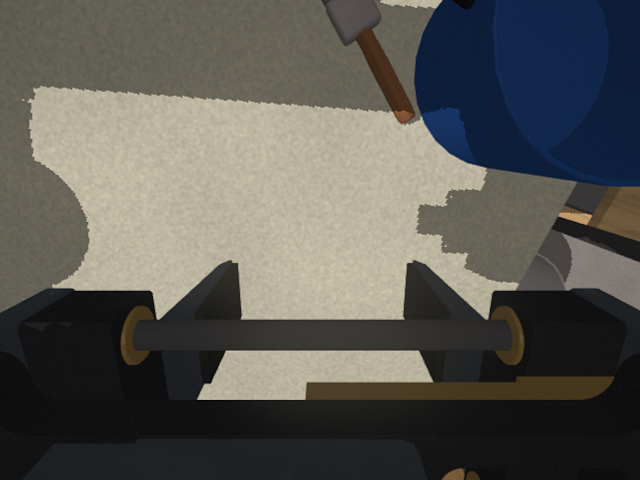

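The top view shows the carousel hub at about (425,222), the pointer at (431,322), the bar from (120,216) to (265,199) and two white caps at (326,324) and (219,376). I'll zoom in next.

```bash
python3 - <<'E'
import cv2
a=cv2.imread('pics/top0.png')
cv2.imwrite('pics/top0z.png',cv2.resize(a[85:340,315:585],(800,756),interpolation=cv2.INTER_CUBIC)[:, :][:600])
cv2.imwrite('pics/top0z.png',cv2.resize(a[130:335,315:585],None,fx=2.9,fy=2.9,interpolation=cv2.INTER_CUBIC))
b=cv2.imread('pics/side0.png')
cv2.imwrite('pics/side0z.png',cv2.resize(b[125:290,270:440],None,fx=3.6,fy=3.6,interpolation=cv2.INTER_CUBIC))
cv2.imwrite('pics/bar0z.png',cv2.resize(a[150:310,105:320],None,fx=3.6,fy=3.6,interpolation=cv2.INTER_CUBIC))
E
```

```text
(no output)
```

View pics/top0z.png

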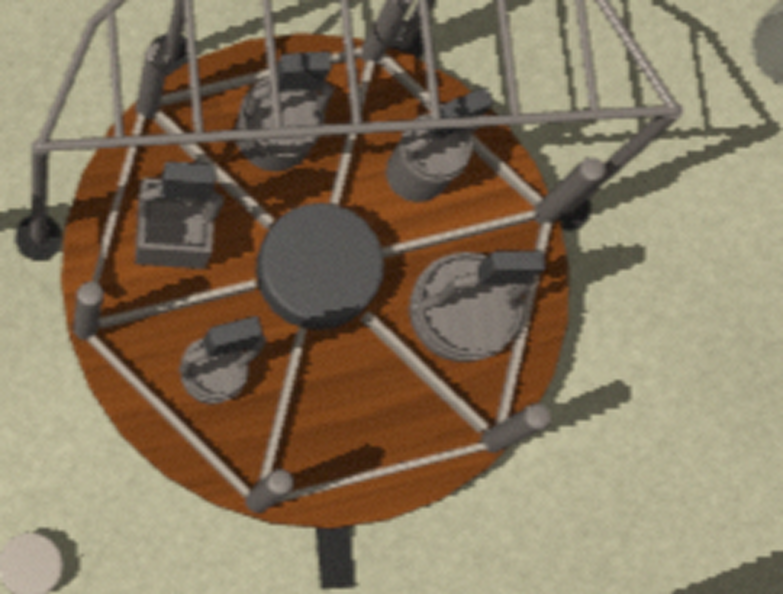

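View pics/side0z.png

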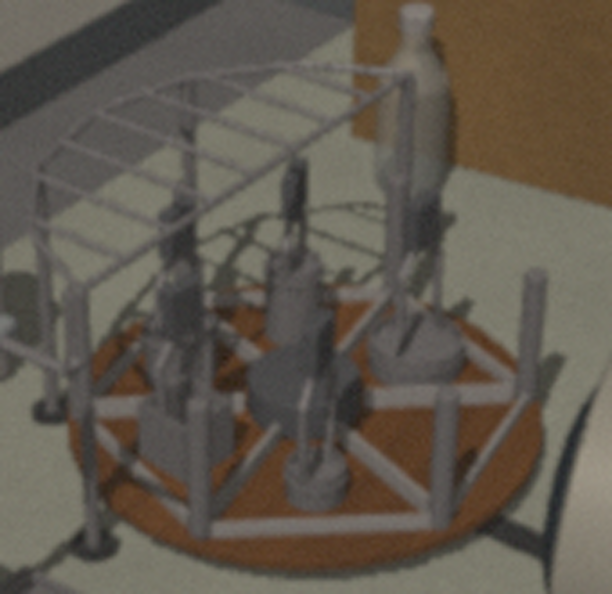

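View pics/bar0z.png

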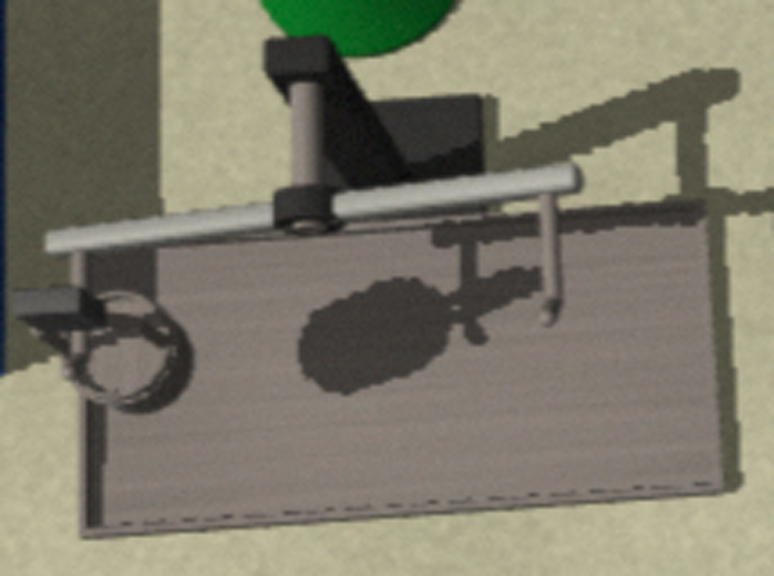

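```bash
python3 - <<'E'
from h import *
from scipy.optimize import least_squares
t=load('top0.png'); s=load('side0.png')
a=cv2.imread('pics/top0.png'); hsv=cv2.cvtColor(a,cv2.COLOR_BGR2HSV)
m=((hsv[...,0]<18)&(hsv[...,1]>140)&(hsv[...,2]>50)).astype(np.uint8); m[:, 580:]=0; m[:,:330]=0
ys,xs=np.nonzero(m)
P=np.array([onz(t,u,v,.03)[:2] for u,v in zip(xs,ys)])
hull=cv2.convexHull(P.astype(np.float32))[:,0]
r=least_squares(lambda q:np.hypot(*(hull-q[:2]).T)-q[2],[.45,-.15,.168],loss='soft_l1',f_scale=.003)
print('deck',r.x)
c=r.x[:2]
T=lambda p:(p[0]/2.9+315,p[1]/2.9+130); S=lambda p:(p[0]/3.6+270,p[1]/3.6+125)
print('hub .06',onz(t,*T((321,262)),.06))
print('ptr tip',onz(t,*T((339,587)),.004))
for n,p,q in(('front',(281,482),(447,392)),('right',(540,415),(536,275)),('left',(90,293),(201,400)),):
    X=tri(t,T(p),s,S(q)); d=X[:2]-c
    print(n,X,np.hypot(*d),np.degrees(np.arctan2(d[1],d[0])),'proj err',proj(t,X)-T(p),proj(s,X)-S(q))
for p in((281,482),(540,415),(90,293),(592,172)):
    X=onz(t,*T(p),.137);d=X[:2]-c;print(X,np.hypot(*d),np.degrees(np.arctan2(d[1],d[0])))
# stand things
B=lambda p:(p[0]/3.6+105,p[1]/3.6+150)
print('tray corners',[onz(t,*B(p),.014).round(4) for p in((82,535),(722,490),(705,205))])
for n,p in(('tab hung',(60,305)),):pass
for u,v in((326,324),(219,376)):print('cap',onz(t,u,v,.018))
E
```

```text
deck [ 0.59898797 -0.16524471  0.16638141]
hub .06 [ 0.59819537 -0.16506812  0.06      ]
ptr tip [ 0.394485   -0.16340154  0.004     ]
front [ 0.45160393 -0.11301104  0.13406032] 0.15636628234246822 160.48540762056732 proj err [-0.09546386 -0.13545879] [0.12241134 0.00964878]
right [ 0.47997972 -0.27003465  0.12997282] 0.15856826652224013 -138.63522118442197 proj err [-0.03669102 -0.04907435] [0.04212326 0.00158221]
left [ 0.57079944 -0.01196175  0.1358065 ] 0.15585332356989973 100.42019186260421 proj err [0.39758754 0.56264506] [-0.51923167 -0.09524936]
[ 0.45105226 -0.11269639  0.137     ] 0.1569914050160027 160.44442765493196
[ 0.47895287 -0.26793164  0.137     ] 0.15796528986513725 -139.4538664560952
[ 0.57157615 -0.01129476  0.137     ] 0.15637133792880026 100.09608814530543
[ 0.62367053 -0.3195147   0.137     ] 0.15623205956800987 -80.90995684866633
tray corners [array([0.4992, 0.4047, 0.014 ]), array([0.4981, 0.0675, 0.014 ]), array([0.6539, 0.0662, 0.014 ])]
cap [0.42381621 0.03420331 0.018     ]
cap [0.34395445 0.23694631 0.018     ]
```

The front post (160°) and the geometry come out consistent. The wanted dipper is at about 10°, so it needs +170°, which I'll do as three strokes of about 57°. First I move over the front post.

move_arm(plan="0.02 0.04 0 0 0 -0.1 0.045; 0.05 0.09 0 0 0 -0.22 0.045; 0.07 0.14 0 0 0 -0.35 0.045; 0.09 0.185 0 0 0 -0.48 0.045; 0.11 0.23 0 0 0 -0.6 0.045; 0.135 0.275 0 0 0 -0.7 0.045; 0.16 0.32 0 0 0 -0.7 0.045; 0.18 0.365 0 0 0 -0.7 0.045; 0.2 0.41 0 0 0 -0.7 0.045; 0.22 0.445 0 0 0 -0.7 0.045; 0.239 0.475 0 0 0 -0.7 0.045; 0.239 0.475 -0.03 0 0 -0.7 0.045; 0.239 0.475 -0.03 0 0 -0.7 0.045")

```text
t: 1.45
eef_pos: [0.4495, -0.1115, 0.1817]
orientation: [1.797, -2.574, -0.006]
force: [-0.4, -0.6, 0.6]
gripper_width: 0.491
```

```bash
python3 - <<'E'
from h import *
d=snap('wrist','w1.png'); st=manip.state(); print(st['eef_pos'],R.from_rotvec(st['orientation']).as_matrix()[:,0],d['c2w'][:3,3])
for a in(100.2,160.3,220.4): print(proj(d,[.5985+.157*np.cos(np.radians(a)),-.165+.157*np.sin(np.radians(a)),.137]))
E
```

```text
[ 0.44973045 -0.11238992  0.18303745] [-3.45936229e-01 -9.38258023e-01  8.71413771e-05] [ 0.52312452 -0.13831283  0.35292632]
[101.52482689 140.32180173]
[322.58921456 258.65921983]
[542.37367603 136.37827084]
```

View pics/w1.png

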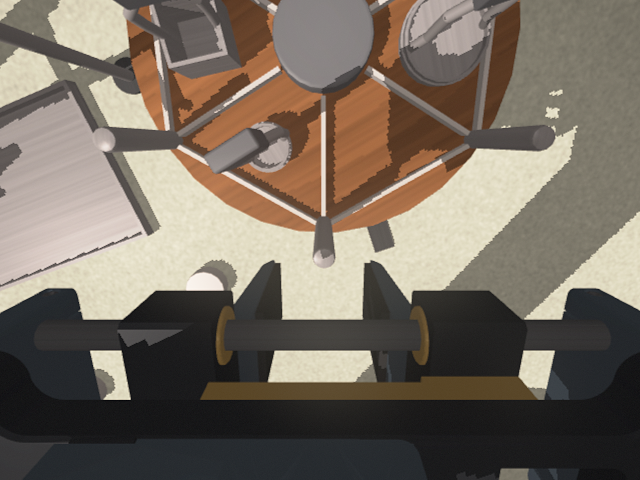

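Post top is at (323,259) between the fingers (prediction 323,259). Lowering over it and computing the arc.

move_arm(plan="0.0005 -0.0005 -0.03 0 0 0 0.045; 0.0005 -0.0005 -0.067 0 0 0 0.045; 0.0005 -0.0005 -0.067 0 0 0 0.024; 0.0005 -0.0005 -0.067 0 0 0 0.022; 0.0005 -0.0005 -0.067 0 0 0 0.022")

```text
t: 2.0
eef_pos: [0.4522, -0.1143, 0.1187]
orientation: [-1.794, 2.578, -0.003]
force: [-0.3, 0.4, 0.1]
gripper_width: 0.267
```

```bash
cat > arc.py <<'E'
import numpy as np,sys
a0=float(sys.argv[1]); cum=[float(x) for x in sys.argv[2].split(',')]; z=sys.argv[3] if len(sys.argv)>3 else '0'
g=sys.argv[4] if len(sys.argv)>4 else '0.022'
p=lambda a:.157*np.array([np.cos(np.radians(a)),np.sin(np.radians(a))])
print('; '.join('%.3f %.3f %s 0 0 %.2f %s'%(*(p(a0+c)-p(a0)),z,np.radians(c),g) for c in cum))
E
python3 -c "
from cell import manip;s=manip.state();print(s['eef_pos'],s['force'],s['gripper_width'])"
python3 arc.py 160.3 1,3,6,9,12,15,18,21,24,27,30,33,36,39,42,45,48,51,54,56
```

```text
[ 0.45217563 -0.11425149  0.11871281] [-0.32575085  0.38045531  0.05312361] 0.26663643607685533
-0.001 -0.003 0 0 0 0.02 0.022; -0.003 -0.008 0 0 0 0.05 0.022; -0.005 -0.016 0 0 0 0.10 0.022; -0.006 -0.024 0 0 0 0.16 0.022; -0.008 -0.032 0 0 0 0.21 0.022; -0.009 -0.040 0 0 0 0.26 0.022; -0.009 -0.048 0 0 0 0.31 0.022; -0.009 -0.056 0 0 0 0.37 0.022; -0.009 -0.065 0 0 0 0.42 0.022; -0.008 -0.073 0 0 0 0.47 0.022; -0.007 -0.081 0 0 0 0.52 0.022; -0.005 -0.089 0 0 0 0.58 0.022; -0.003 -0.097 0 0 0 0.63 0.022; -0.000 -0.105 0 0 0 0.68 0.022; 0.003 -0.112 0 0 0 0.73 0.022; 0.006 -0.120 0 0 0 0.79 0.022; 0.010 -0.127 0 0 0 0.84 0.022; 0.014 -0.134 0 0 0 0.89 0.022; 0.018 -0.141 0 0 0 0.94 0.022; 0.021 -0.146 0 0 0 0.98 0.022
```

move_arm(plan="-0.001 -0.003 0 0 0 0.02 0.022; -0.003 -0.008 0 0 0 0.05 0.022; -0.005 -0.016 0 0 0 0.10 0.022; -0.006 -0.024 0 0 0 0.16 0.022; -0.008 -0.032 0 0 0 0.21 0.022; -0.009 -0.040 0 0 0 0.26 0.022; -0.009 -0.048 0 0 0 0.31 0.022; -0.009 -0.056 0 0 0 0.37 0.022; -0.009 -0.065 0 0 0 0.42 0.022; -0.008 -0.073 0 0 0 0.47 0.022; -0.007 -0.081 0 0 0 0.52 0.022; -0.005 -0.089 0 0 0 0.58 0.022; -0.003 -0.097 0 0 0 0.63 0.022; 0 -0.105 0 0 0 0.68 0.022; 0.003 -0.112 0 0 0 0.73 0.022; 0.006 -0.120 0 0 0 0.79 0.022; 0.010 -0.127 0 0 0 0.84 0.022; 0.014 -0.134 0 0 0 0.89 0.022; 0.018 -0.141 0 0 0 0.94 0.022; 0.021 -0.146 0 0 0 0.98 0.022")

```text
t: 4.0
eef_pos: [0.4728, -0.2603, 0.1181]
orientation: [2.799, -1.426, 0.002]
force: [-0.1, 2.3, -0.5]
gripper_width: 0.24
```

```bash
python3 - <<'E'
from h import *
s=manip.state();e=s['eef_pos'];print(e,s['force'],s['gripper_width'],np.degrees(np.arctan2(e[1]+.165,e[0]-.5985)),np.hypot(e[1]+.165,e[0]-.5985))
d=snap('top','t1.png')
a=cv2.imread('pics/t1.png')
cv2.imwrite('pics/t1z.png',cv2.resize(a[130:335,315:585],None,fx=2.9,fy=2.9,interpolation=cv2.INTER_CUBIC))
E
```

```text
[ 0.4728086  -0.26031434  0.1181083 ] [-0.14217364  2.31817812 -0.47350573] 0.240272337269975 -142.82621884776447 0.15774394279110854
```

View pics/t1z.png

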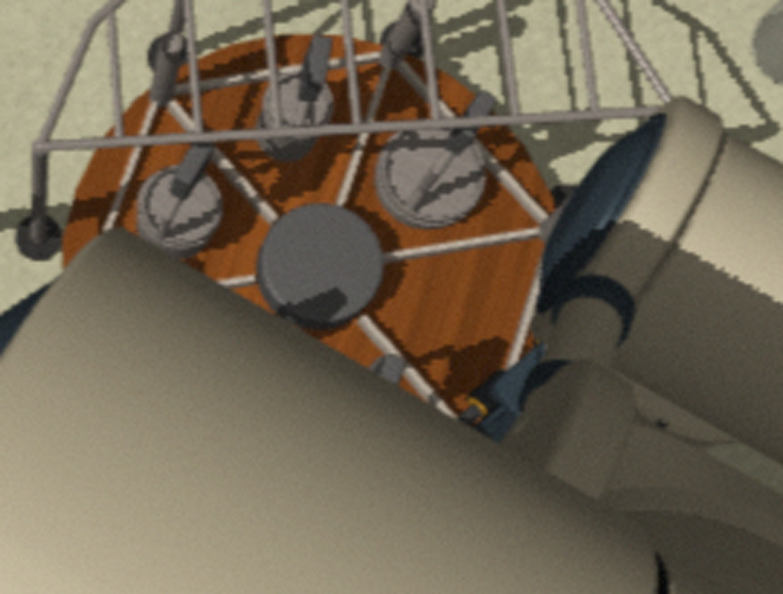

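Carousel turned about 57° (wanted now upper left, all standing). Regrasp the next post at about 156°.

move_arm(plan="0 0 0 0 0 0 0.045; 0 0 0.04 0 0 0 0.045; -0.01 0.01 0.045 0 0 -0.13 0.045; -0.025 0.035 0.045 0 0 -0.28 0.045; -0.033 0.06 0.045 0 0 -0.42 0.045; -0.036 0.085 0.045 0 0 -0.56 0.045; -0.034 0.11 0.045 0 0 -0.7 0.045; -0.028 0.135 0.045 0 0 -0.84 0.045; -0.02 0.155 0.045 0 0 -0.97 0.045; -0.018 0.159 0.045 0 0 -1.06 0.045; -0.018 0.159 0.045 0 0 -1.06 0.045; -0.018 0.159 0.02 0 0 -1.06 0.045; -0.018 0.159 0 0 0 -1.06 0.045; -0.018 0.159 0 0 0 -1.06 0.022; -0.018 0.159 0 0 0 -1.06 0.022; -0.018 0.159 0 0 0 -1.06 0.022")

```text
t: 5.65
eef_pos: [0.4548, -0.1009, 0.1179]
orientation: [-1.691, 2.647, -0.002]
force: [-0.6, -0.2, 0.6]
gripper_width: 0.265
```

```bash
python3 - <<'E'
from h import *
s=manip.state();e=s['eef_pos'];print(e,s['force'],s['gripper_width'],np.degrees(np.arctan2(e[1]+.165,e[0]-.5985)),np.hypot(e[1]+.165,e[0]-.5985))
d=snap('wrist','w2.png')
E
python3 arc.py 156.2 1,3,6,9,12,15,18,21,24,27,30,33,36,39,42,45,48,51,54,56
```

```text
[ 0.45477192 -0.10088806  0.11790653] [-0.6075242  -0.15696009  0.61321835] 0.26530492481000906 155.96006330923973 0.15737884793965803
-0.001 -0.003 0 0 0 0.02 0.022; -0.003 -0.008 0 0 0 0.05 0.022; -0.006 -0.015 0 0 0 0.10 0.022; -0.008 -0.023 0 0 0 0.16 0.022; -0.010 -0.031 0 0 0 0.21 0.022; -0.012 -0.039 0 0 0 0.26 0.022; -0.013 -0.047 0 0 0 0.31 0.022; -0.013 -0.056 0 0 0 0.37 0.022; -0.013 -0.064 0 0 0 0.42 0.022; -0.013 -0.072 0 0 0 0.47 0.022; -0.012 -0.080 0 0 0 0.52 0.022; -0.011 -0.088 0 0 0 0.58 0.022; -0.010 -0.097 0 0 0 0.63 0.022; -0.008 -0.105 0 0 0 0.68 0.022; -0.005 -0.112 0 0 0 0.73 0.022; -0.003 -0.120 0 0 0 0.79 0.022; 0.000 -0.128 0 0 0 0.84 0.022; 0.004 -0.135 0 0 0 0.89 0.022; 0.008 -0.142 0 0 0 0.94 0.022; 0.011 -0.147 0 0 0 0.98 0.022
```

View pics/w2.png

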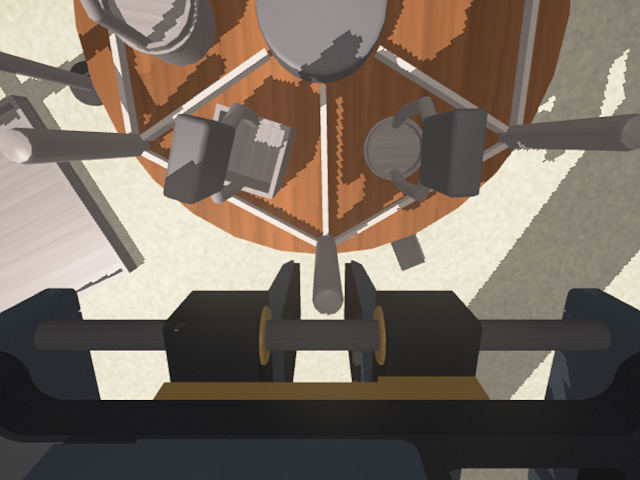

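The post at (326,270) is centred between the fingers. Second stroke.

move_arm(plan="-0.001 -0.003 0 0 0 0.02 0.022; -0.003 -0.008 0 0 0 0.05 0.022; -0.006 -0.015 0 0 0 0.10 0.022; -0.008 -0.023 0 0 0 0.16 0.022; -0.010 -0.031 0 0 0 0.21 0.022; -0.012 -0.039 0 0 0 0.26 0.022; -0.013 -0.047 0 0 0 0.31 0.022; -0.013 -0.056 0 0 0 0.37 0.022; -0.013 -0.064 0 0 0 0.42 0.022; -0.013 -0.072 0 0 0 0.47 0.022; -0.012 -0.080 0 0 0 0.52 0.022; -0.011 -0.088 0 0 0 0.58 0.022; -0.010 -0.097 0 0 0 0.63 0.022; -0.008 -0.105 0 0 0 0.68 0.022; -0.005 -0.112 0 0 0 0.73 0.022; -0.003 -0.120 0 0 0 0.79 0.022; 0 -0.128 0 0 0 0.84 0.022; 0.004 -0.135 0 0 0 0.89 0.022; 0.008 -0.142 0 0 0 0.94 0.022; 0.011 -0.147 0 0 0 0.98 0.022")

```text
t: 7.7
eef_pos: [0.4654, -0.2482, 0.1173]
orientation: [2.74, -1.536, 0.001]
force: [-1.7, 0.7, -0.0]
gripper_width: 0.238
```

```bash
python3 - <<'E'
from h import *
s=manip.state();e=s['eef_pos'];print(e,s['force'],s['gripper_width'],np.degrees(np.arctan2(e[1]+.165,e[0]-.5985)),np.hypot(e[1]+.165,e[0]-.5985))
a=np.radians(152);print(.5985+.157*np.cos(a)-e[0],-.165+.157*np.sin(a)-e[1])
E
```

```text
[ 0.46541103 -0.24815336  0.11733305] [-1.70584471  0.67071942 -0.04974602] 0.23840864189349636 -148.00305414062478 0.15693041622839002
-0.005533798704404291 0.1568603918966816
```

move_arm(plan="0 0 0 0 0 0 0.045; 0 0 0.04 0 0 0 0.045; -0.01 0.01 0.045 0 0 -0.13 0.045; -0.025 0.035 0.045 0 0 -0.28 0.045; -0.03 0.06 0.045 0 0 -0.42 0.045; -0.032 0.085 0.045 0 0 -0.56 0.045; -0.028 0.11 0.045 0 0 -0.7 0.045; -0.018 0.135 0.045 0 0 -0.84 0.045; -0.008 0.153 0.045 0 0 -0.97 0.045; -0.005 0.157 0.045 0 0 -1.05 0.045; -0.005 0.157 0.045 0 0 -1.05 0.045; -0.005 0.157 0.02 0 0 -1.05 0.045; -0.005 0.157 0 0 0 -1.05 0.045; -0.005 0.157 0 0 0 -1.05 0.022; -0.005 0.157 0 0 0 -1.05 0.022; -0.005 0.157 0 0 0 -1.05 0.022")

```text
t: 9.3
eef_pos: [0.4607, -0.0909, 0.1179]
orientation: [-1.597, 2.704, -0.002]
force: [-0.0, -0.8, 0.3]
gripper_width: 0.265
```

```bash
python3 - <<'E'
from h import *
s=manip.state();e=s['eef_pos'];print(e,s['force'],s['gripper_width'],np.degrees(np.arctan2(e[1]+.165,e[0]-.5985)),np.hypot(e[1]+.165,e[0]-.5985))
d=snap('wrist','w3.png')
for a in(149,150,151,152,153):
    a=np.radians(a);print(proj(d,[.5985+.157*np.cos(a),-.165+.157*np.sin(a),.137]))
E
python3 arc.py 152 1,3,6,9,12,15,18,21,24,27,30,33,36,39,42,45,48,51,54,57
```

```text
[ 0.46072453 -0.0909039   0.11786423] [-0.02539038 -0.83070614  0.29508358] 0.2651625304351427 151.728490590936 0.15643628253359007
[307.33675516 304.53208655]
[312.794521   304.67269078]
[318.25255613 304.72684343]
[323.71048067 304.69455103]
[329.16791474 304.57580576]
-0.001 -0.002 0 0 0 0.02 0.022; -0.004 -0.007 0 0 0 0.05 0.022; -0.007 -0.015 0 0 0 0.10 0.022; -0.010 -0.023 0 0 0 0.16 0.022; -0.012 -0.030 0 0 0 0.21 0.022; -0.014 -0.038 0 0 0 0.26 0.022; -0.016 -0.046 0 0 0 0.31 0.022; -0.017 -0.055 0 0 0 0.37 0.022; -0.018 -0.063 0 0 0 0.42 0.022; -0.018 -0.071 0 0 0 0.47 0.022; -0.018 -0.079 0 0 0 0.52 0.022; -0.018 -0.087 0 0 0 0.58 0.022; -0.017 -0.096 0 0 0 0.63 0.022; -0.015 -0.104 0 0 0 0.68 0.022; -0.014 -0.112 0 0 0 0.73 0.022; -0.012 -0.120 0 0 0 0.79 0.022; -0.009 -0.127 0 0 0 0.84 0.022; -0.006 -0.135 0 0 0 0.89 0.022; -0.002 -0.143 0 0 0 0.94 0.022; 0.001 -0.150 0 0 0 0.99 0.022
```

View pics/w3.png

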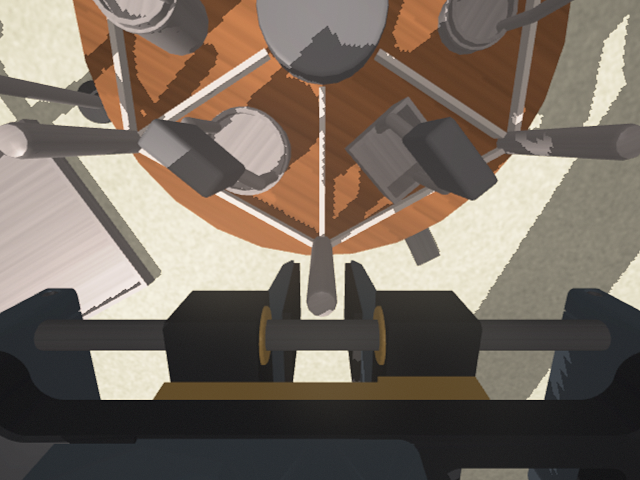

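Wanted dipper's pocket is just left of the post, now at about 151.7°. Third stroke.

move_arm(plan="-0.001 -0.002 0 0 0 0.02 0.022; -0.004 -0.007 0 0 0 0.05 0.022; -0.007 -0.015 0 0 0 0.10 0.022; -0.010 -0.023 0 0 0 0.16 0.022; -0.012 -0.030 0 0 0 0.21 0.022; -0.014 -0.038 0 0 0 0.26 0.022; -0.016 -0.046 0 0 0 0.31 0.022; -0.017 -0.055 0 0 0 0.37 0.022; -0.018 -0.063 0 0 0 0.42 0.022; -0.018 -0.071 0 0 0 0.47 0.022; -0.018 -0.079 0 0 0 0.52 0.022; -0.018 -0.087 0 0 0 0.58 0.022; -0.017 -0.096 0 0 0 0.63 0.022; -0.015 -0.104 0 0 0 0.68 0.022; -0.014 -0.112 0 0 0 0.73 0.022; -0.012 -0.120 0 0 0 0.79 0.022; -0.009 -0.127 0 0 0 0.84 0.022; -0.006 -0.135 0 0 0 0.89 0.022; -0.002 -0.143 0 0 0 0.94 0.022; 0.001 -0.150 0 0 0 0.99 0.022")

```text
t: 11.35
eef_pos: [0.4614, -0.2409, 0.1173]
orientation: [-2.693, 1.617, -0.001]
force: [0.1, 1.6, -0.8]
gripper_width: 0.245
```

move_arm(plan="0.002 -0.003 0 0 0 0.02 0.022; 0.002 -0.003 0 0 0 0.02 0.022; 0.002 -0.003 0 0 0 0.02 0.022; 0.002 -0.003 0 0 0 0.02 0.05; 0.002 -0.003 0 0 0 0.02 0.05; 0 -0.003 0.04 0 0 0.02 0.05; -0.02 0 0.085 0 0 0.02 0.05; -0.05 0.02 0.13 0 0 -0.1 0.05; -0.08 0.05 0.16 0 0 -0.25 0.05; -0.09 0.07 0.17 0 0 -0.38 0.05; -0.09 0.09 0.17 0 0 -0.5 0.05; -0.09 0.09 0.17 0 0 -0.5 0.05; -0.09 0.09 0.17 0 0 -0.5 0.05")

```text
t: 12.65
eef_pos: [0.3714, -0.1504, 0.287]
orientation: [2.209, -2.234, 0.001]
force: [0.5, -0.3, -1.3]
gripper_width: 0.547
```

```bash
python3 - <<'E'
from h import *
s=manip.state();e=s['eef_pos'];print(e,R.from_rotvec(s['orientation']).as_matrix()[:,0])
d=snap('wrist','w4.png'); snap('side','s4.png')
b=cv2.imread('pics/s4.png')
cv2.imwrite('pics/s4z.png',cv2.resize(b[125:290,150:440],None,fx=2.7,fy=2.7,interpolation=cv2.INTER_CUBIC))
E
```

```text
[ 0.37139678 -0.15043589  0.28699644] [-1.09346583e-02 -9.99940150e-01  3.61183988e-04]
```

View pics/w4.png

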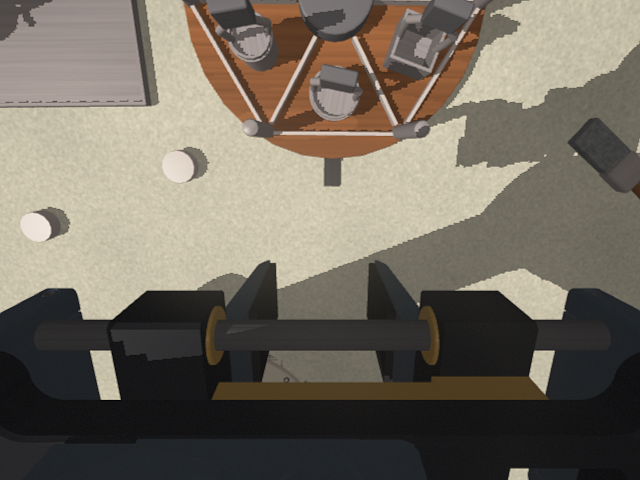

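View pics/s4z.png

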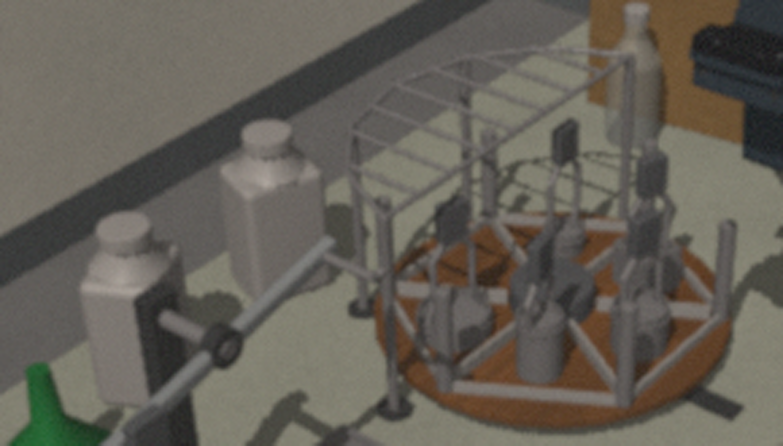

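The wanted cup sits in front over the pointer: (335,90) cup, (333,170) pointer. I move to above it for a second wrist view of the tab, which also shows its yaw.

```bash
python3 - <<'E'
from h import *
a=cv2.imread('pics/w4.png')
cv2.imwrite('pics/w4z.png',cv2.resize(a[40:190,240:440],None,fx=4,fy=4,interpolation=cv2.INTER_CUBIC))
E
```

move_arm(plan="0.03 -0.005 0.01 0 0 0 0.05; 0.05 -0.01 0.03 0 0 0 0.05; 0.05 -0.01 0.03 0 0 0 0.05; 0.05 -0.01 0.03 0 0 0 0.05")

```text
t: 13.15
eef_pos: [0.4213, -0.1609, 0.3163]
orientation: [2.206, -2.236, -0.001]
force: [-0.4, -0.1, -0.3]
gripper_width: 0.548
```

```bash
python3 - <<'E'
from h import *
d=snap('wrist','w5.png'); s=manip.state(); print(s['eef_pos'])
a=cv2.imread('pics/w5.png')
print(proj(d,[.5,-.165,.17]))
cv2.imwrite('pics/w5z.png',cv2.resize(a[60:260,220:460],None,fx=3,fy=3,interpolation=cv2.INTER_CUBIC))
E
```

```text
[ 0.42070892 -0.16061591  0.31600143]
[325.82658495 141.54495623]
```

View pics/w4z.png

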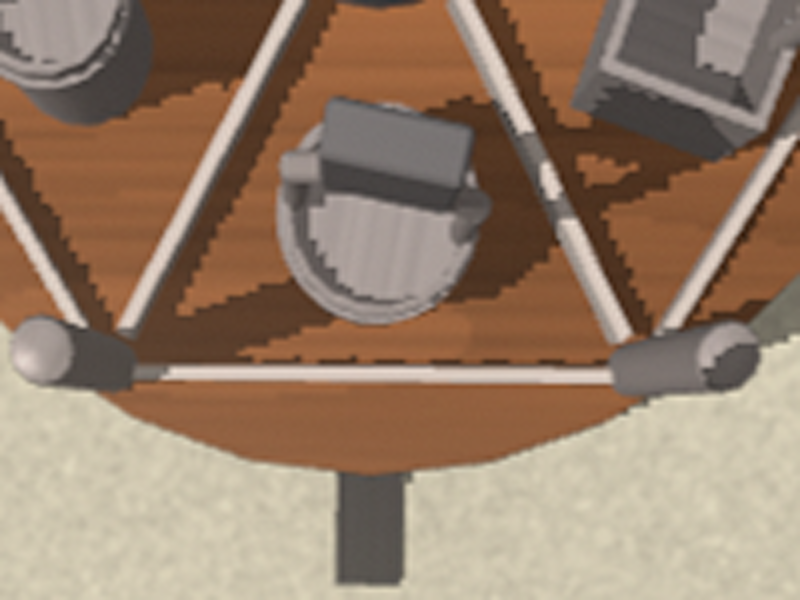

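View pics/w5z.png

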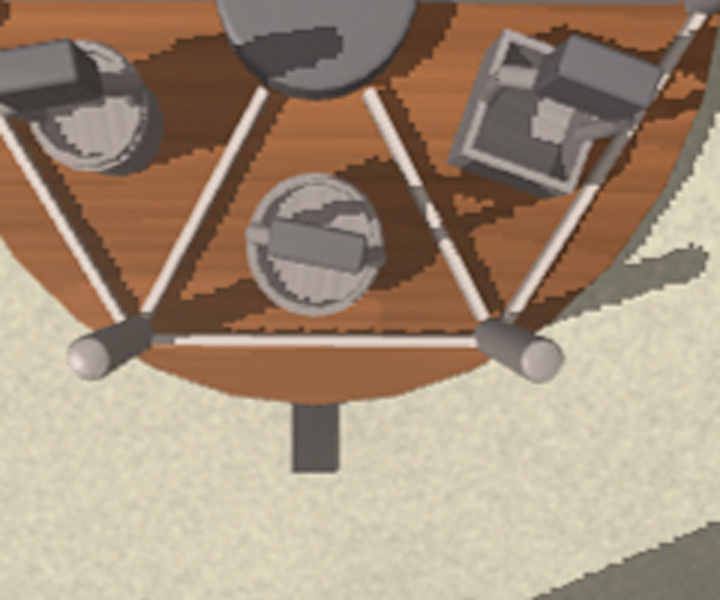

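```bash
python3 - <<'E'
from h import *
d4=load('w4.png');d5=load('w5.png')
A=lambda p:(p[0]/4+240-.4,p[1]/4+40-.4);B=lambda p:(p[0]/3+220-.3,p[1]/3+60-.3)
X=[tri(d4,A(p),d5,B(q)) for p,q in(((333,98),(277,218)),((473,127),(368,237)))]
print(X,np.linalg.norm(X[0]-X[1]))
v=X[1]-X[0];print('yaw of tab long',np.degrees(np.arctan2(v[1],v[0])))
for z in(.165,.17,.175):
  P=[onz(d5,*B(q),z)[:2] for q in((277,218),(368,237),(361,270),(270,252))]
  P2=[onz(d4,*A(q),z)[:2] for q in((333,98),(473,127),(466,183),(324,151))]
  for P in(P,P2):
    P=np.array(P);v=P[1]+P[2]-P[0]-P[3];print(z,P.mean(0),np.degrees(np.arctan2(v[1],v[0])),np.linalg.norm(P[0]-P[1]),np.linalg.norm(P[1]-P[2]))
# cup rim circle
print('rim',onz(d5,*B((315,245)),.075))
for p in((88,358),(541,362)):print('posts',onz(d5,*B(p),.137))
E
```

```text
[array([ 0.50819209, -0.15241395,  0.16944689]), array([ 0.50231948, -0.17971308,  0.17153554])] 0.028001654804330506
yaw of tab long -102.14050043842074
0.165 [ 0.50036175 -0.16527799] -101.8256715179587 0.02851046696982453 0.010016672413652757
0.165 [ 0.50140815 -0.16539984] -101.78059240504959 0.028399805850233033 0.010320740175451528
0.17 [ 0.50034321 -0.16522086] -101.82567151795863 0.028068840668501266 0.009861514450288319
0.17 [ 0.50051622 -0.16515071] -101.78059240504957 0.027916182428144462 0.010144987154164615
0.175 [ 0.50032466 -0.16516373] -101.82567151795871 0.02762721436717805 0.009706356486923773
0.175 [ 0.4996243  -0.16490158] -101.78059240504965 0.027432559006055887 0.009969234132877699
rim [ 0.50047077 -0.16468876  0.075     ]
posts [ 0.46388586 -0.08535733  0.137     ]
posts [ 0.46035033 -0.24192952  0.137     ]
```

```bash
python3 - <<'E'
from h import *
t=load('top0.png')
B=lambda p:(p[0]/3.6+105,p[1]/3.6+150)
print('tip',onz(t,*B((549,310)),.261)); print('rod root',onz(t,*B((547,195)),.247)); print('rod mid',onz(t,*B((549,260)),.247))
print('pivot ball',onz(t,*B((303,205)),.235)); print('bar R',onz(t,*B((578,175)),.255),'L',onz(t,*B((48,240)),.21))
E
```

```text
tip [0.54582437 0.12960694 0.261     ]
rod root [0.59989599 0.12925852 0.247     ]
rod mid [0.5709566  0.12985728 0.247     ]
pivot ball [0.60675303 0.23719604 0.235     ]
bar R [0.6055163 0.114773  0.255    ] L [0.60623248 0.35706093 0.21      ]
```

Tab found: centre (0.500,-0.165), top 0.170, long axis at 78°. Before grasping, I check the right hook from two wrist views with the grasp yaw.

move_arm(plan="0.01 0.02 0.005 0 0 0.14 0.05; 0.03 0.045 0.01 0 0 0.28 0.05; 0.05 0.07 0.014 0 0 0.42 0.05; 0.07 0.1 0.014 0 0 0.56 0.05; 0.09 0.13 0.014 0 0 0.7 0.05; 0.11 0.15 0.014 0 0 0.84 0.05; 0.125 0.17 0.014 0 0 0.98 0.05; 0.14 0.19 0.014 0 0 1.12 0.05; 0.15 0.205 0.014 0 0 1.25 0.05; 0.153 0.21 0.014 0 0 1.375 0.05; 0.153 0.21 0.014 0 0 1.375 0.05; 0.153 0.21 0.014 0 0 1.375 0.05")

```text
t: 14.4
eef_pos: [0.5736, 0.049, 0.3303]
orientation: [3.123, -0.335, -0.002]
force: [0.1, -0.1, 0.4]
gripper_width: 0.548
```

```bash
python3 - <<'E'
from h import *
d=snap('wrist','w6.png'); s=manip.state(); print(s['eef_pos'],R.from_rotvec(s['orientation']).as_matrix()[:,0]); print(proj(d,[.574,.13,.25]))
E
```

```text
[0.5736817  0.04891696 0.33053973] [ 9.77207079e-01 -2.12286595e-01 -8.51790716e-04]
[299.76866306 141.93444712]
```

move_arm(plan="-0.03 -0.01 0.01 0 0 0 0.05; -0.065 -0.03 0.01 0 0 0 0.05; -0.075 -0.04 0.01 0 0 0 0.05; -0.075 -0.04 0.01 0 0 0 0.05; -0.075 -0.04 0.01 0 0 0 0.05")

```text
t: 14.95
eef_pos: [0.4998, 0.0092, 0.3411]
orientation: [-3.124, 0.333, -0.001]
force: [-0.4, 0.3, -0.5]
gripper_width: 0.549
```

```bash
python3 - <<'E'
from h import *
d=snap('wrist','w7.png'); s=manip.state(); print(s['eef_pos'],R.from_rotvec(s['orientation']).as_matrix()[:,0]); print(proj(d,[.574,.13,.25]))
E
```

```text
[0.50000903 0.00946481 0.34090949] [ 9.77715307e-01 -2.09934821e-01  3.85904637e-04]
[389.2438482   61.87002559]
```

View pics/w6.png

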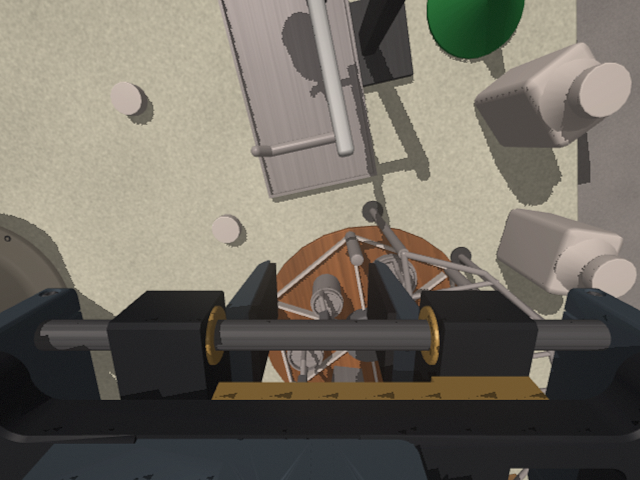

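View pics/w7.png

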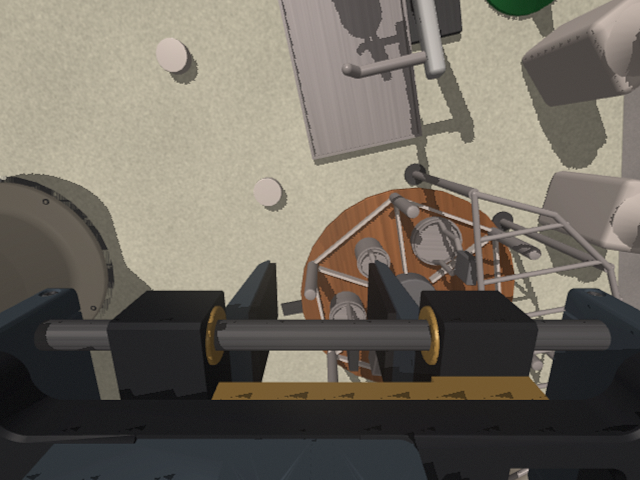

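The hook tip is at about (259,152) and (350,71), the bar's right end at (345,152) and (435,72). Zooming for accuracy.

```bash
python3 - <<'E'
from h import *
a=cv2.imread('pics/w6.png')[110:170,240:370]; b=cv2.imread('pics/w7.png')[30:90,330:460]
cv2.imwrite('pics/hk.png',cv2.resize(np.vstack([a,b]),None,fx=5,fy=5,interpolation=cv2.INTER_CUBIC))
E
```

```text
(no output)
```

View pics/hk.png

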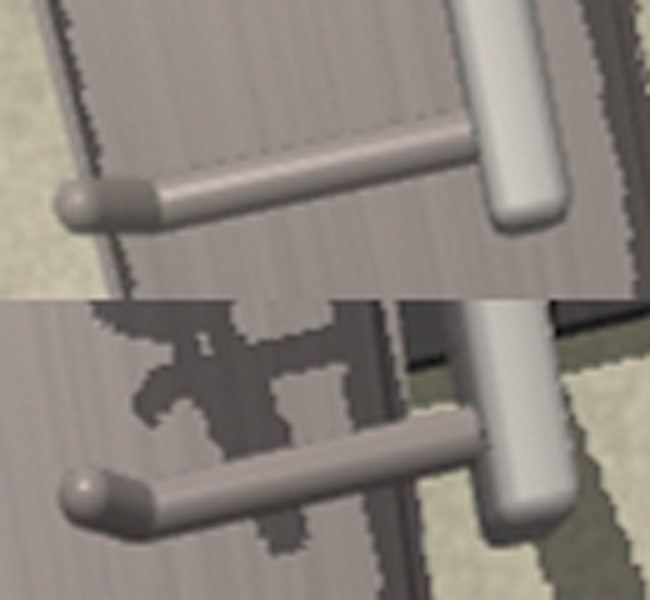

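```bash
python3 - <<'E'
from h import *
a=load('w6.png');b=load('w7.png')
A=lambda p:(p[0]/5+240-.4,p[1]/5+110-.4);B=lambda p:(p[0]/5+330-.4,(p[1]-300)/5+30-.4)
for n,p,q in(('tip',(76,206),(83,494)),('bend',(166,203),(152,510)),('root',(472,138),(478,435)),('bar end',(535,215),(545,508))):
    X=tri(a,A(p),b,B(q));print(n,X,proj(a,X)-A(p),proj(b,X)-B(q))
E
```

```text
tip [0.54239796 0.13073345 0.25916049] [0.02495598 0.02821023] [-0.02229529 -0.03165219]
bend [0.55305475 0.12862802 0.24704591] [-0.0486806  -0.05621216] [0.04416444 0.06223251]
root [0.59882774 0.12783613 0.2514346 ] [0.10024513 0.12439124] [-0.0932945  -0.13470642]
bar end [0.60517329 0.11580649 0.25668158] [-0.04328875 -0.05229707] [0.04135517 0.05579471]
```

Right hook seat is at about (0.570, 0.1285, 0.251) and the rod runs along world x. Now I go to the tab and grasp it.

move_arm(newtons=15, plan="0 -0.03 0 0 0 0 0.05; 0 -0.07 -0.01 0 0 0 0.05; 0 -0.12 -0.03 0 0 0 0.05; 0 -0.16 -0.06 0 0 0 0.05; 0 -0.175 -0.1 0 0 0 0.05; 0 -0.175 -0.14 0 0 0 0.05; 0 -0.175 -0.14 0 0 0 0.05; 0 -0.175 -0.17 0 0 0 0.05; 0 -0.175 -0.19 0 0 0 0.05; 0 -0.175 -0.207 0 0 0 0.05; 0 -0.175 -0.207 0 0 0 0.05")

```text
t: 16.1
eef_pos: [0.4998, -0.1648, 0.1337]
orientation: [-3.124, 0.328, 0.002]
force: [-0.5, 0.8, 1.3]
gripper_width: 0.548
```

```bash
python3 - <<'E'
from h import *
d=snap('wrist','w8.png'); s=manip.state(); print(s['eef_pos'],s['force'],R.from_rotvec(s['orientation']).as_matrix()[:,0]); print(proj(d,[.5003,-.1652,.17]))
E
```

```text
[ 0.50020426 -0.16516066  0.13477196] [0.45436625 0.61243412 0.3657711 ] [ 9.78161559e-01 -2.07846000e-01 -6.99470070e-05]
[324.84389375 323.84939895]
```

View pics/w8.png

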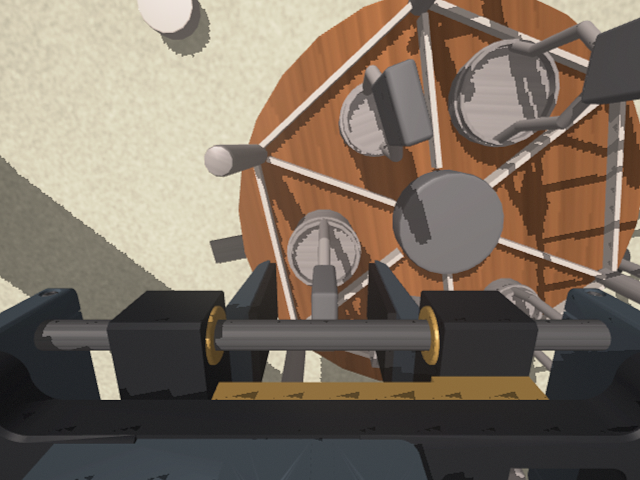

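Tab is centred between the fingers at (324,300) and aligned. Closing and lifting straight up.

move_arm(newtons=15, plan="0 0 0 0 0 0 0; 0 0 0 0 0 0 0; 0 0 0 0 0 0 0; 0 0 0 0 0 0 0; 0 0 0.004 0 0 0 0; 0 0 0.012 0 0 0 0; 0 0 0.022 0 0 0 0; 0 0 0.035 0 0 0 0; 0 0 0.05 0 0 0 0; 0 0 0.07 0 0 0 0; 0 0 0.09 0 0 0 0; 0 0 0.11 0 0 0 0; 0 0 0.13 0 0 0 0; 0 0 0.149 0 0 0 0; 0 0 0.149 0 0 0 0")

```text
t: 17.65
eef_pos: [0.5004, -0.166, 0.2859]
orientation: [3.123, -0.329, 0.007]
force: [-0.7, -0.6, -0.5]
gripper_width: 0.13
```

```bash
python3 - <<'E'
from h import *
d=snap('wrist','w9.png'); s=manip.state(); print(s['eef_pos'],s['force'],s['gripper_width']*.0912)
snap('side','s9.png')
b=cv2.imread('pics/s9.png')
cv2.imwrite('pics/s9z.png',cv2.resize(b[80:300,150:440],None,fx=2.7,fy=2.7,interpolation=cv2.INTER_CUBIC))
E
```

```text
[ 0.49977142 -0.16570965  0.28422561] [-0.03568325 -0.42062684 -1.16401205] 0.012034572450115251
```

View pics/w9.png

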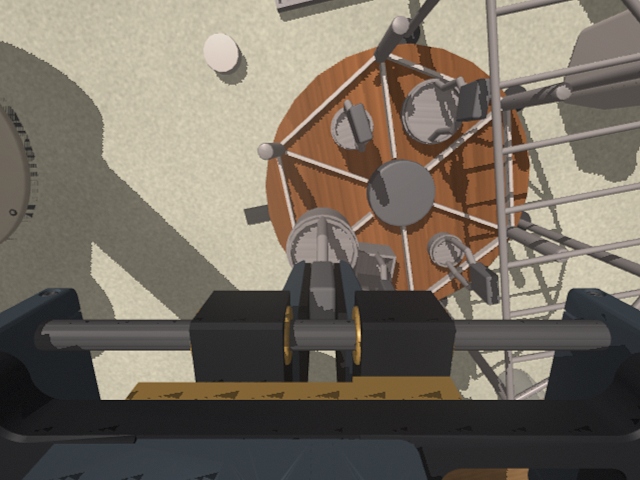

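View pics/s9z.png

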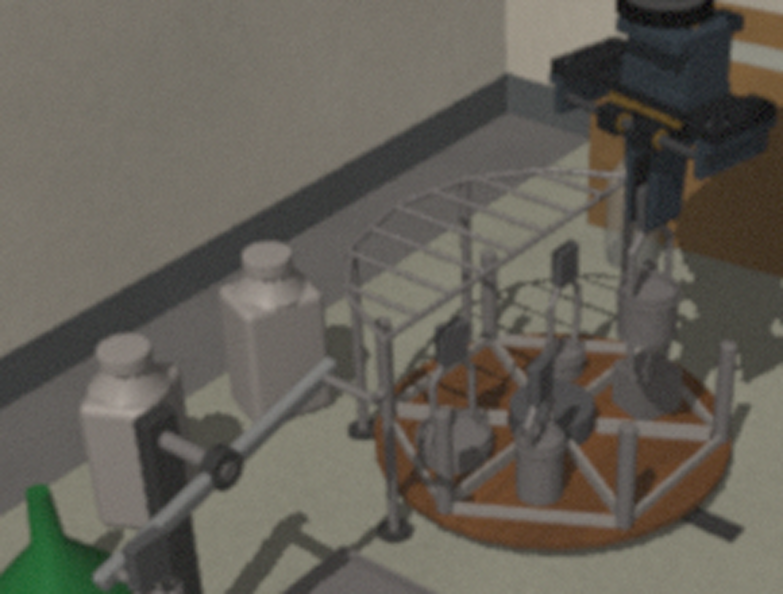

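The dipper is held (12 mm grip) and clear. Carrying it to in front of the right hook.

move_arm(plan="0 0.008 0 0 0 0.01 0; 0 0.025 0 0 0 0.03 0; -0.002 0.05 0 0 0 0.05 0; -0.005 0.08 0 0 0 0.07 0; -0.008 0.11 0 0 0 0.09 0; -0.011 0.14 0 0 0 0.11 0; -0.014 0.17 0 0 0 0.13 0; -0.017 0.2 0 0 0 0.15 0; -0.02 0.23 0 0 0 0.17 0; -0.02 0.255 0 0 0 0.19 0; -0.02 0.275 0 0 0 0.21 0; -0.02 0.288 0 0 0 0.21 0; -0.02 0.294 0 0 0 0.21 0; -0.02 0.294 0 0 0 0.21 0; -0.02 0.294 0 0 0 0.21 0")

```text
t: 19.25
eef_pos: [0.4793, 0.128, 0.2828]
orientation: [3.141, -0.001, -0.0]
force: [0.4, -0.6, -2.0]
gripper_width: 0.127
```

```bash
python3 - <<'E'
from h import *
d=snap('wrist','w10.png'); s=manip.state(); print(s['eef_pos'],s['force'],s['gripper_width']*.0912,R.from_rotvec(s['orientation']).as_matrix().round(4))
snap('side','s10.png');snap('top','t10.png')
b=cv2.imread('pics/s10.png');t=cv2.imread('pics/t10.png')
cv2.imwrite('pics/s10z.png',cv2.resize(b[180:360,150:350],None,fx=3.2,fy=3.2,interpolation=cv2.INTER_CUBIC))
cv2.imwrite('pics/t10z.png',cv2.resize(t[150:310,105:320],None,fx=3.6,fy=3.6,interpolation=cv2.INTER_CUBIC))
E
```

```text
[0.47937203 0.12779559 0.28280482] [ 0.53219258 -0.40264051 -0.20372894] 0.012155540140959655 [[ 1.e+00 -9.e-04 -2.e-04]
 [-9.e-04 -1.e+00 -2.e-04]
 [-2.e-04  2.e-04 -1.e+00]]
```

View pics/w10.png

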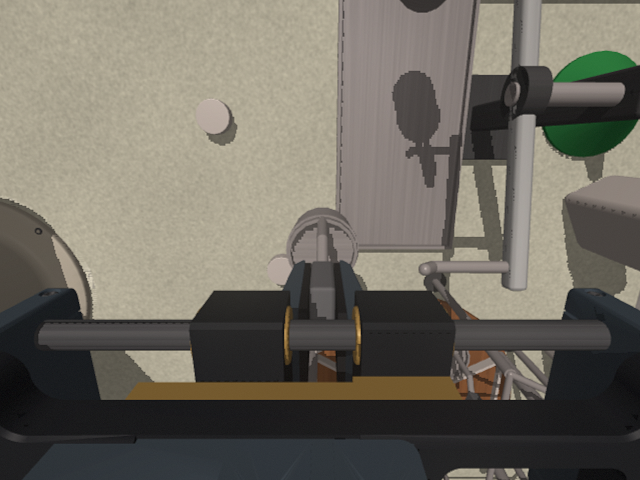

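View pics/s10z.png

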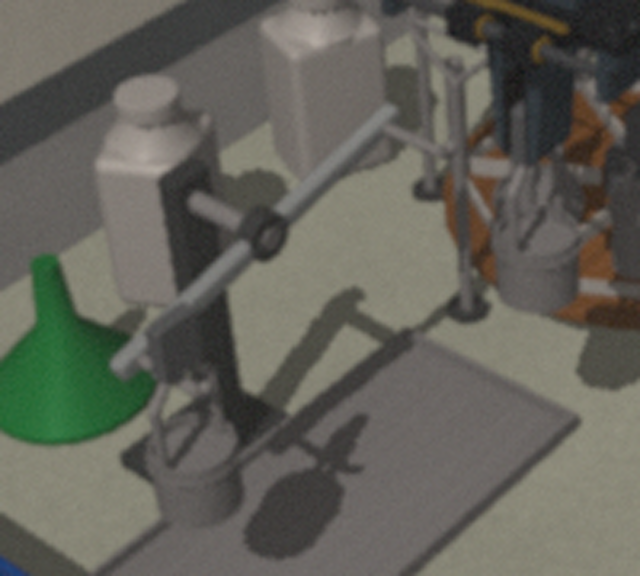

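View pics/t10z.png

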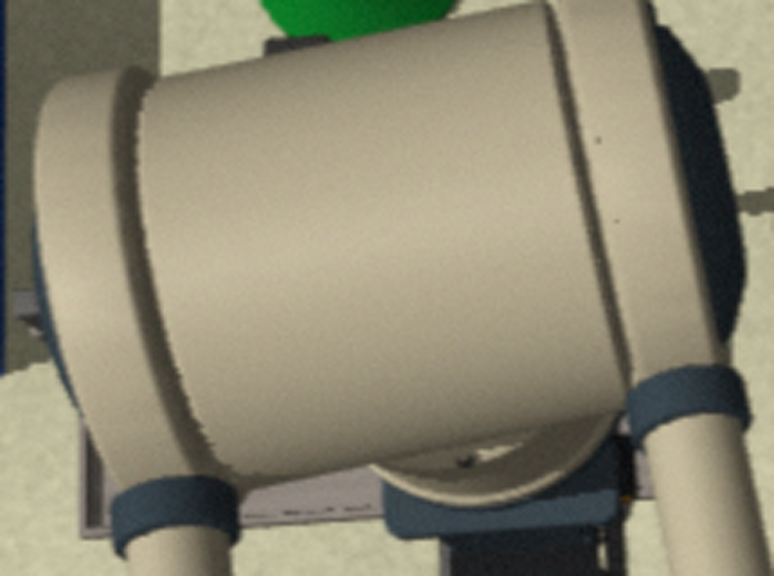

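```bash
python3 - <<'E'
from h import *
d=load('w10.png'); print(proj(d,[.5424,.1307,.259]),proj(d,[.5988,.128,.2475]))
E
```

```text
[424.20394101 269.63751534] [504.34225865 267.02143398]
```

Prediction matches the picture within 3 px. Advancing over the tip.

move_arm(plan="0.006 0 0 0 0 0 0; 0.016 0 0 0 0 0 0; 0.028 0 0 0 0 0 0; 0.04 0 0 0 0 0 0; 0.052 0 0 0 0 0 0; 0.064 0 0 0 0 0 0; 0.076 0 0 0 0 0 0; 0.086 0 0 0 0 0 0; 0.092 0 0 0 0 0 0; 0.092 0 0 0 0 0 0; 0.092 0 0 0 0 0 0")

```text
t: 20.5
eef_pos: [0.5711, 0.1285, 0.2828]
orientation: [3.142, 0.0, -0.001]
force: [-0.0, -0.5, -1.1]
gripper_width: 0.133
```

```bash
python3 - <<'E'
from h import *
d=snap('wrist','w11.png'); s=manip.state(); print(s['eef_pos'],s['force'],s['gripper_width']*.0912)
snap('side','s11.png')
b=cv2.imread('pics/s11.png')
cv2.imwrite('pics/s11z.png',cv2.resize(b[180:360,150:350],None,fx=3.2,fy=3.2,interpolation=cv2.INTER_CUBIC))
E
```

```text
[0.57095744 0.128543   0.28292262] [ 0.08520643 -0.47637154 -1.65408552] 0.012287975522683856
```

View pics/w11.png

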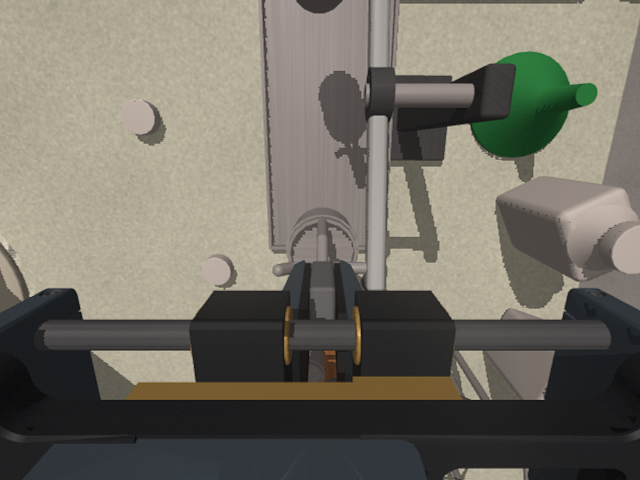

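View pics/s11z.png

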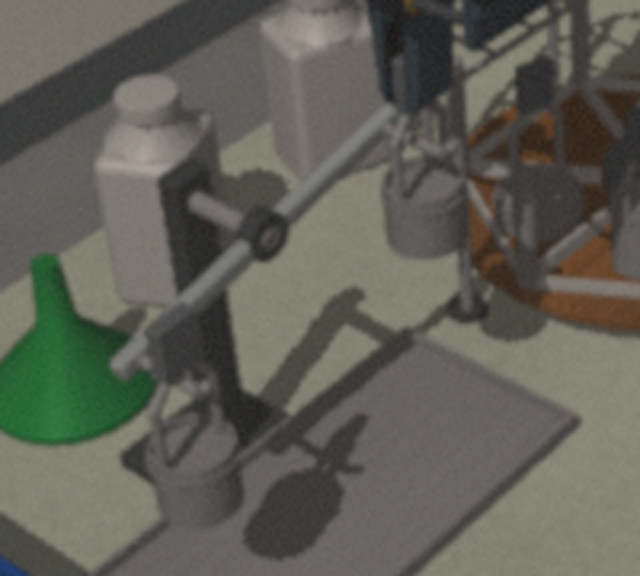

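The rod passes through the bail: tip at (278,270) in front, bar untouched. Lowering until the bar is near level.

move_arm(plan="0 0 -0.004 0 0 0 0; 0 0 -0.01 0 0 0 0; 0 0 -0.016 0 0 0 0; 0 0 -0.02 0 0 0 0; 0 0 -0.023 0 0 0 0; 0 0 -0.026 0 0 0 0; 0 0 -0.029 0 0 0 0; 0 0 -0.032 0 0 0 0; 0 0 -0.034 0 0 0 0; 0 -0.001 -0.036 0 0 0 0; 0 -0.001 -0.038 0 0 0 0; 0 -0.001 -0.04 0 0 0 0; 0 -0.001 -0.042 0 0 0 0; 0 -0.001 -0.044 0 0 0 0; 0 -0.001 -0.044 0 0 0 0; 0 -0.001 -0.044 0 0 0 0")

```text
t: 22.2
eef_pos: [0.5713, 0.1275, 0.2389]
orientation: [-3.142, -0.0, 0.0]
force: [0.8, -1.4, 0.7]
gripper_width: 0.132
```

```bash
python3 - <<'E'
from h import *
d=snap('wrist','w12.png'); s=manip.state(); print(s['eef_pos'],s['force'],s['gripper_width']*.0912)
snap('side','s12.png')
b=cv2.imread('pics/s12.png')
cv2.imwrite('pics/s12z.png',cv2.resize(b[180:360,150:350],None,fx=3.2,fy=3.2,interpolation=cv2.INTER_CUBIC))
E
```

```text
[0.57133888 0.12753105 0.23894831] [ 0.12117052 -0.99775306 -0.43519789] 0.011817313670254175
```

View pics/w12.png

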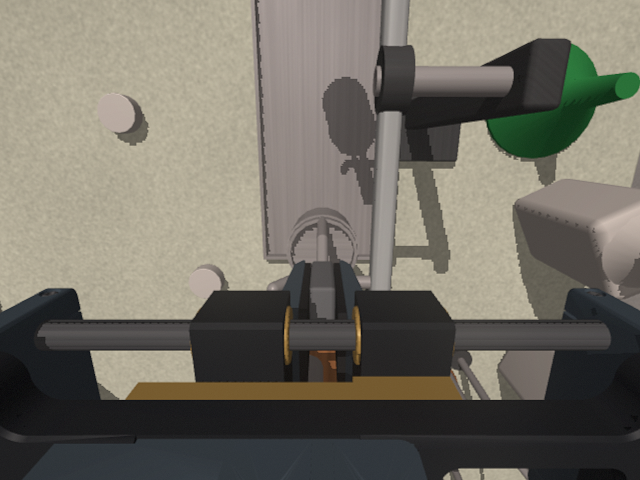

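View pics/s12z.png

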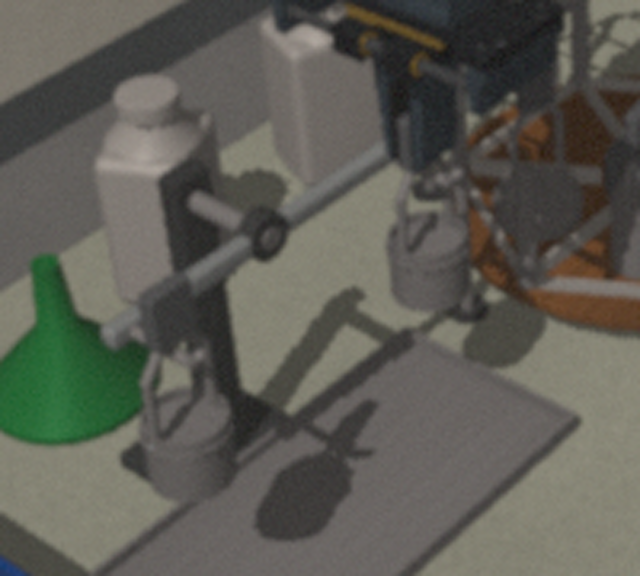

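The bar followed down to near level with the bail on the rod. Down 2 mm more, then open slightly and rise clear.

move_arm(plan="0 0 -0.001 0 0 0 0; 0 0 -0.002 0 0 0 0; 0 0 -0.002 0 0 0 0; 0 0 -0.002 0 0 0 0.016; 0 0 -0.002 0 0 0 0.02; 0 0 -0.002 0 0 0 0.025; 0 0 -0.002 0 0 0 0.025; 0 0 -0.002 0 0 0 0.025; 0 0 -0.002 0 0 0 0.025")

```text
t: 23.2
eef_pos: [0.5713, 0.1275, 0.2369]
orientation: [3.142, 0.0, -0.0]
force: [-0.0, -0.5, 0.1]
gripper_width: 0.277
```

```bash
python3 - <<'E'
from h import *
d=snap('wrist','w13.png'); s=manip.state(); print(s['eef_pos'],s['force'],s['gripper_width']*.0912)
snap('side','s13.png')
b=cv2.imread('pics/s13.png');w=cv2.imread('pics/w13.png')
cv2.imwrite('pics/s13z.png',cv2.resize(b[180:360,150:350],None,fx=3.2,fy=3.2,interpolation=cv2.INTER_CUBIC))
cv2.imwrite('pics/w13z.png',cv2.resize(w[190:390,220:440],None,fx=3,fy=3,interpolation=cv2.INTER_CUBIC))
E
```

```text
[0.57133158 0.12751046 0.2369245 ] [-0.26543282 -0.78468714 -0.19061021] 0.02500444508960756
```

View pics/w13z.png

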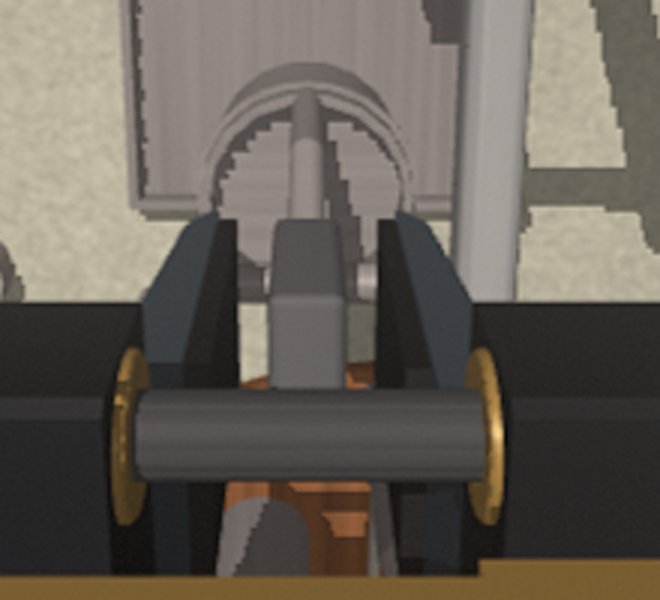

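View pics/s13z.png

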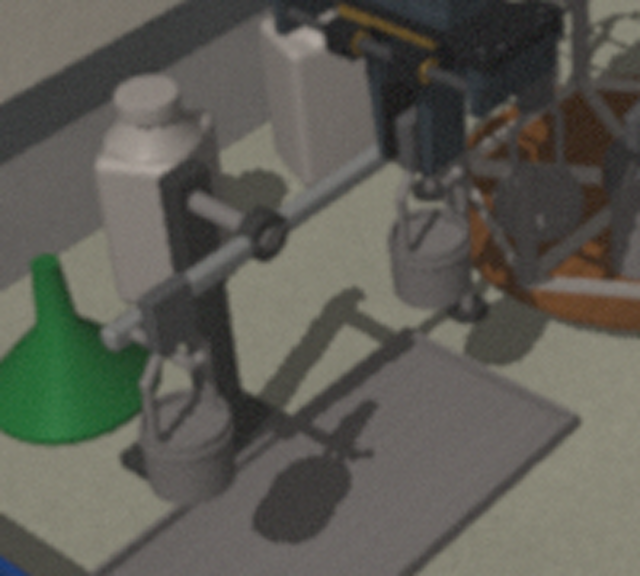

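The tab stands free between the open fingers and the dipper hangs by its bail. Rising straight up and then retreating.

move_arm(plan="0 0 0.01 0 0 0 0.025; 0 0 0.025 0 0 0 0.025; 0 0 0.045 0 0 0 0.025; 0 0 0.065 0 0 0 0.025; 0 0 0.095 0 0 0 0.025; 0 0 0.13 0 0 0 0.025; -0.02 -0.03 0.15 0 0 0 0.025; -0.05 -0.07 0.15 0 0 0 0.025; -0.08 -0.11 0.15 0 0 0 0.025; -0.11 -0.15 0.15 0 0 0 0.025; -0.13 -0.19 0.15 0 0 0 0.025; -0.14 -0.23 0.15 0 0 0 0.025; -0.14 -0.27 0.15 0 0 0 0.025; -0.14 -0.31 0.15 0 0 0 0.025; -0.14 -0.35 0.15 0 0 0 0.025; -0.14 -0.38 0.15 0 0 0 0.025; -0.14 -0.38 0.15 0 0 0 0.025; -0.14 -0.38 0.15 0 0 0 0.025")

```text
t: 25.1
eef_pos: [0.4312, -0.2528, 0.3873]
orientation: [-3.141, 0.002, -0.0]
force: [0.0, 0.6, -0.2]
gripper_width: 0.271
```

```bash
python3 - <<'E'
from h import *
s=manip.state(); print(s['t'],s['eef_pos'],s['force'])
snap('side','s14.png');snap('top','t14.png')
b=cv2.imread('pics/s14.png');t=cv2.imread('pics/t14.png')
cv2.imwrite('pics/s14z.png',cv2.resize(b[120:360,150:440],None,fx=2.5,fy=2.5,interpolation=cv2.INTER_CUBIC))
cv2.imwrite('pics/t14z.png',cv2.resize(t[120:340,105:365],None,fx=2.7,fy=2.7,interpolation=cv2.INTER_CUBIC))
E
```

```text
25.1 [ 0.4311506  -0.25276721  0.38729078] [ 0.03314402  0.55010161 -0.181147  ]
```

View pics/s14z.png

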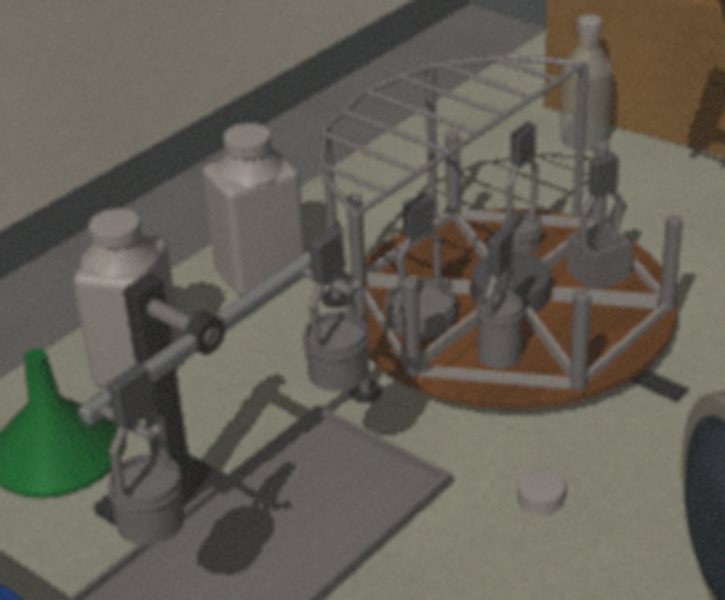

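View pics/t14z.png

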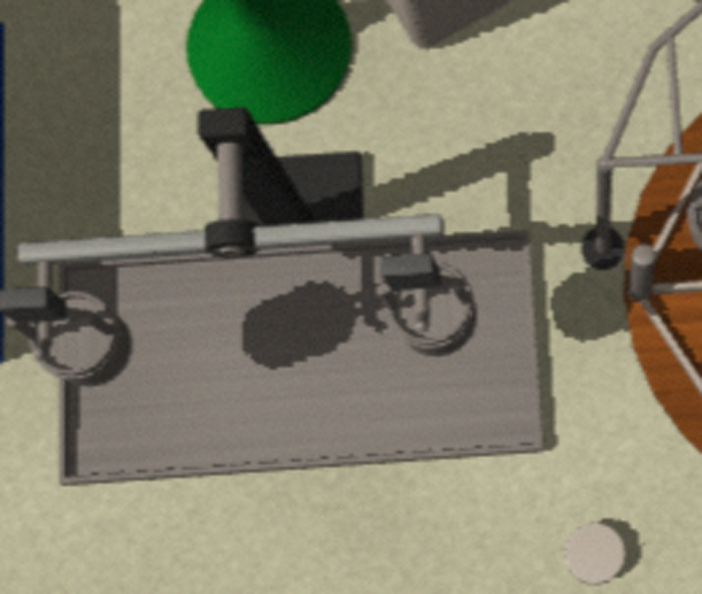

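Both dippers hang: tabs at (28,303) and (411,270) in the top zoom, and the bar looks level. I'll measure the tilt and check for rest.

```bash
python3 - <<'E'
from h import *
t=load('t14.png');s=load('s14.png')
T=lambda p:(p[0]/2.7+105,p[1]/2.7+120);S=lambda p:(p[0]/2.5+150,p[1]/2.5+120)
L=tri(t,T((28,303)),s,S((130,396)));Rr=tri(t,T((411,270)),s,S((326,253)))
print('tabs',L,Rr,'tilt',np.arctan2(Rr[2]-L[2],L[1]-Rr[1]))
d1=cv2.imread('pics/s14.png').astype(int); snap('side','s15.png'); d2=cv2.imread('pics/s15.png').astype(int)
df=np.abs(cv2.GaussianBlur((d1-d2).astype(np.float32),(5,5),0)).max(2)[120:360,150:440]
print('max diff',df.max(),(df>15).sum())
c=onz(load('t14.png'),*T((596,553)),.018);print('cap',c)
E
```

```text
tabs [0.5692796  0.34698649 0.25154897] [0.57291149 0.12947799 0.25295787] tilt 0.006477369256759956
max diff 14.410156 0
cap [0.42234869 0.03479852 0.018     ]
```

move_arm(plan="0 0 0 0 0 0 0.025; 0 0 0 0 0 0 0.025; 0 0 0 0 0 0 0.025; 0 0 0 0 0 0 0.025; 0 0 0 0 0 0 0.025; 0 0 0 0 0 0 0.025; 0 0 0 0 0 0 0.025; 0 0 0 0 0 0 0.025; 0 0 0 0 0 0 0.025; 0 0 0 0 0 0 0.025")

```text
t: 26.25
eef_pos: [0.4313, -0.2525, 0.3869]
orientation: [-3.142, 0.0, 0.0]
force: [0.4, -0.0, 0.9]
gripper_width: 0.274
```

```bash
python3 - <<'E'
from h import *
d1=cv2.imread('pics/s15.png').astype(np.float32); snap('side','s16.png'); d2=cv2.imread('pics/s16.png').astype(np.float32)
df=np.abs(cv2.GaussianBlur(d1-d2,(5,5),0)).max(2)[120:360,150:440]
print('max diff',df.max(),(df>15).sum())
E
```

```text
max diff 12.667969 0
```

Level to about 0.006 rad, nothing moving, cap in place. Handing in.

```bash
python3 -c "
from cell import manip
print(manip.job_done())"
```

```text
the job is handed in; nothing more can be done
None
```

The wanted dipper now hangs by its bail on the right hook and the bar is level. I handed the job in at about 26 s of the 72 s allowed; the hand-in gives no verdict, so the results below are my own checks.

- **What I did:** I turned the carousel about 170° in three strokes, caging a post loosely between the fingers each time. I then took the wanted dipper by its tab over the pointer and lifted it straight out. I passed its bail over the hook tip, lowered it until the bar came level, released it and backed the arm off.
- **Bar and dippers:** My two-view measurement put the bar's tilt at about 0.006 rad (0.06 allowed). The first dipper is still on its left hook. Side pictures about 1 s apart showed no motion.
- **Everything else:** The other four dippers stand upright in the carousel. The cap nearest the carousel measured within about 2 mm of its starting place. I did not re-measure the second white cap on the table, farther from the carousel, but the arm never went near it.
- **Robot:** It touches nothing.
- **Disagreement:** The hook positions I predicted and those in the wrist picture differed by up to 4 px, which did not matter. No check failed.

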